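# Refit the bar cradle on the gym bench's strut rail

### The job

The bar rest on this gym bench has lost one of its two cradles. Take the loose cradle that lies on its side on the bench, stand it upright in the strut's slot with its hammer-head nut down through the slot, in the empty part of the strut about 170 mm from the cradle already fitted, its foot plate flat on the strut, then give it a quarter turn clockwise (seen from above) so that the nut catches under the lips and its trough lines up with the other's, and let go. Leave the other kit on the bench where it is.

Things in the scene. Friction and masses are not known exactly. Their poses are not given: they have to be found in the camera images.
- cradle: loose black steel bar cradle, 110 mm long, 0.3-0.6 kg, lying on a cheek face, trough end roughly towards the robot. Origin: centre of the foot plate's underside; z up the post. Along z: plate 50x50 from 0 to 6 mm, square post 30x30 from 6 to 60, U from 60 to 92. As it lies x points up, y is level, post axis 25 mm above the bench. Same after a half turn about z; centre of mass at z 33
- cradle_nut (a point): centre of the loose cradle's hammer-head nut, 14 mm below the plate's underside: steel, 34 mm long along the cradle's x, 19 mm wide along y, 8 mm thick (z -18 to -10), on a round neck of 18 mm diameter. Two opposite corners are cut away: in the strut it turns only clockwise seen from above, and stops on the channel walls after about 95 degrees
- cradle_trough (a point): middle of the loose cradle's trough, at z 81 mm, between the cheeks. The U is 50 mm wide along x and 24 mm along y; cheeks 6 mm thick, their outer faces at x = +25 and -25, from z 60 to 92; trough floor at z 70, trough 38 mm wide, running along y. The post below has flat sides at y = +15 and -15
- fitted: the twin cradle already fixed in the strut (does not move), same shape and axes; its z is up, its trough (y) lies along the strut, its origin is the centre of the underside of its foot plate, on top of the strut
- rail: slotted steel strut fixed on the bench, 320 mm long, 41 wide, 41 high, plastic caps on both ends. Origin under its middle on the bench top; x along the slot, away from the robot, z up. Slot in the top 22 mm wide, on the centre line; lips turned down 7 mm; inside 36 mm wide, 38 deep. The fitted cradle sits 80 to 95 mm from the middle towards +x; the rest is empty
- dumbbell: bystander: small black hex dumbbell, 200 mm long, 62 mm high, origin under its middle
- pullbar: bystander: short straight pull-down bar of steel with black grips, 306 mm long, 38 mm high, origin under its middle
- collar: bystander: black lock collar (ring), 72 mm outside, 30 mm high, origin under its centre
- disc: bystander: small black weight disc lying flat, 120 mm diameter, 14 mm thick, origin under its centre
- spanner: bystander: steel spanner, 190 mm long, lying flat, origin under its middle
- flask: bystander: aluminium drinking bottle with a black lid, 72 mm diameter, 210 mm high, origin under its centre
Things that resemble listed ones, but are neither listed nor needed, are in the scene too. What is shaped like the cradle but orange is not meant.

How it is judged (in metres and radians):
On the way:
1. the cradle stands upright on the strut with its nut down through the slot, the nut's length still along the slot (z of cradle in the frame of rail between 0.037 and 0.044 m and y of cradle in the frame of rail between -0.005 and 0.005 m and angle between cradle's own z axis and vertical below 0.1 rad and angle between the x axis of cradle and the x axis of rail, either way round below 0.35 rad), for 0.1 s.
At the end, for the whole second after the job is handed in: the loose cradle stands upright (within 4 degrees), at rest and let go in the strut, foot plate flat on it (within 3 mm), nut below the lips and turned a quarter turn from the slot (within 13 degrees), 140 to 200 mm between the middles of the two cradles (z of cradle in the frame of rail between 0.038 and 0.044 m and y of cradle in the frame of rail between -0.005 and 0.005 m and angle between cradle's own z axis and vertical below 0.07 rad and angle between the x axis of cradle and the x axis of rail, either way round above 1.33 rad and horizontal distance between cradle and fitted between 0.14 and 0.2 m and linear speed of cradle below 0.02 m/s); the robot touches nothing.
It fails at once if another thing on the bench is shifted by more than 30 mm (distance of any of dumbbell, pullbar, collar, disc, spanner, flask from where it was at the start of the episode above 0.03 m).
It also fails if it takes over 48 s, if anything falls off the work surface, if the arm or the gripper's body presses on something with over 40 N, if the wrist force passes 120 N, or if a joint passes its speed limit or range.

### The arm

A 6-joint arm with a two-finger parallel gripper is mounted at the origin on the work surface. World frame = base frame: x ahead of the robot, y to its left, z up, the work surface at z = 0. Lengths are in mm, angles in rad, forces in N, time in s.
With the tool pointing down it reaches from about 350 to 950 mm from the base axis. Payload 17.4 kg.
Tool frame: the origin (TCP) lies on the centre line of the jaws, within the pads' length; the fingertips stand 14 mm ahead of it and the grasp point (between the pads) lies 5 mm behind it; z points along the fingers, y is the direction in which the jaws open and shut (so a half turn about z gives the same grasp; the last joint's range is limited). The gripper opens to 93 mm and grips with 3 to 60 N. Pads are 15 mm wide; open, the fingers measure 128 mm over their backs; the gripper's body (75 mm by 188 mm) begins 65 mm behind the grasp point.
Start: joints at [-0.038, 0.116, 1.442, -0, 1.584, -0.038], TCP at [675.006, -0.009, 232.646] pointing down, gripper open.
Joint ranges: [-2.83, 2.83], [-0.83, 2.19], [0.07, 2.5], [-1.14, 4.28], [0.01, 3], [-2.97, 2.97]. Speed limits (rad/s): [1.89, 1.89, 2.22, 3.14, 3.14, 3.14].

### API

Orientations are given as a unit quaternion [x, y, z, w].
In Python, from plant import manip gives the robot as it stands.
- The arm moves only by the tool apply_moves, never from a script. Its argument "rows" is text: rows parted by semicolons, each of 7 numbers parted by spaces: the closure, from -1 (fully open) to 1 (shut), then the shift along the tool's x, y, z in cm, then the turn, a rotation vector about the tool's x, y, z in rad. In form: gripper tx ty tz ax ay az; .... A call has 1 to 12 rows; each row shifts and turns the commanded pose from where the row before left it, along the tool's axes as they then stand; what a row does not reach is not made up. A row lasts 1/8 s, in which the tool goes at most 62.5 mm and 10.7 degrees, less where a joint would pass 70% of its speed; a pose out of reach is approached as far as the arm can. A call with a gripper value outside its range is refused whole. The fingers move at their own pace and stop on an object; "force" is the grip in N (left out, the last holds). Time passes only in rows, so rows that do not move let the fingers close. It gives the time, the measured TCP pose, the force and the opening at its end, in the units of the state.
- manip.observe(): the state, without advancing time (a new reading comes with each control period).
- manip.snapshot(name): name is "scene" or "side" or "wrist"; returns a dict with "color" (400x640x3 uint8, red, green, blue), "range_z" (400x640 float32, mm along the optical axis (not along the pixel's ray), 0 where there is no reading), "intrinsics" (3x3 intrinsics, pixels), "distortion" ([k1, k2, p1, p2, k3] as OpenCV has them; the pictures are not rectified), "view" (4x4, takes a point from world to camera coordinates). Camera axes: x right, y up, looking along -z (the intrinsics and any distortion apply to the point x, -y, -z); pixel columns grow to the right and rows downward; lengths in mm; the calibration is good to about 2 mm. A picture is of the moment at which its call begins.
- manip.hand_in(): hands the job in, once; it reports no verdict.
The state is a dict: "clock": time; "joint_pos": joint angles; "joint_vel": joint speeds; "joint_efforts": joint torques, N m; "tcp_pos": TCP position; "eef_rot": TCP orientation; "ft_force": force on the tool from outside, world axes, zero at the start; "ft_torque": the same for the moment, N m; "opening": finger opening in mm.
Only numpy, scipy, OpenCV 4.12 (cv2) and the standard library are available. Lean on these libraries where they do the work, as an engineer would, in place of code of your own. Each camera call takes 0.05 s, during which the arm holds its last target. There are 200 camera calls.

## Working session

There is one attempt and no reset: what is moved stays moved. The work goes in short steps, Python scripts to look and compute and a tool call to move; the robot and the scene stay as the last step left them, time stands still between calls to the robot, and variables do not carry over. Pictures are saved under pics/ and viewed, about 8 in all and at most 12, crops included, and the job is handed in when it is done.

Besides the shell and the picture viewer there is one more tool, called after ">>>" in YAML: its name, and indented under it one key for each argument. apply_moves: Moves the arm, as the interface text tells. Its arguments: {"type":"object","properties":{"rows":{"type":"string"},"force":{"type":"number"}},"required":["rows"]}

```bash
mkdir -p pics; ls; cat > h.py <<'E'
import numpy as np,cv2
from plant import manip
def snap(n):
    s=manip.snapshot(n); np.savez('last_'+n+'.npz',**s); return s
def save(s,p): cv2.imwrite('pics/'+p,s['color'][:,:,::-1])
def world(s,uv):
    """pixels + depth -> world points"""
    uv=np.atleast_2d(np.array(uv,float)); K=s['intrinsics']
    n=cv2.undistortPoints(uv[:,None],K,np.array(s['distortion']))[:,0]
    d=s['range_z'][uv[:,1].round().astype(int),uv[:,0].round().astype(int)]
    c=np.c_[n[:,0]*d,-n[:,1]*d,-d,np.ones(len(d))]
    return (c@np.linalg.inv(s['view']).T)[:,:3]
def cloud(s):
    h,w=s['range_z'].shape; u,v=np.meshgrid(np.arange(w),np.arange(h))
    return world(s,np.c_[u.ravel(),v.ravel()]).reshape(h,w,3)
def plane(s,uv,z):
    uv=np.atleast_2d(np.array(uv,float))
    n=cv2.undistortPoints(uv[:,None],s['intrinsics'],np.array(s['distortion']))[:,0]
    M=np.linalg.inv(s['view']); o=M[:3,3]; r=np.c_[n[:,0],-n[:,1],-np.ones(len(n))]@M[:3,:3].T
    return o+r*((z-o[2])/r[:,2])[:,None]
def proj(s,P):
    P=np.atleast_2d(P); c=P@s['view'][:3,:3].T+s['view'][:3,3]
    return cv2.projectPoints((c*[1,-1,-1])[:,None],np.zeros(3),np.zeros(3),s['intrinsics'],np.array(s['distortion']))[0][:,0]
E
python3 - <<'E'
from h import *
for n in('scene','side','wrist'):
    s=snap(n); save(s,n+'0.png'); M=np.linalg.inv(s['view']); print(n,M[:3,3].round(),-M[:3,2].round(2),(s['range_z']>0).mean())
print(manip.observe())
E
```

```text
pics
scene [1274. -693.  981.] [-0.55  0.5  -0.67] 0.98782421875
side [ 175. -862.  857.] [ 0.29  0.71 -0.64] 0.99617578125
wrist [676.  78. 383.] [-0.   -0.28 -0.96] 0.99596484375
{'clock': 0.15, 'joint_pos': array([-3.77690013e-02,  1.16402328e-01,  1.44211567e+00,  7.70041032e-06,
        1.58398260e+00, -3.78277700e-02]), 'joint_vel': array([-0.00170213, -0.00144749, -0.00248735, -0.00163554, -0.00066165,
       -0.00021922]), 'joint_efforts': array([ 1.36530605e-03, -7.21765566e+01, -6.22949553e+01,  7.80155347e-02,
        2.25470052e-02,  2.06686866e-05]), 'tcp_pos': array([6.74862277e+02, 1.94194427e-02, 2.32054473e+02]), 'eef_rot': array([ 7.07085895e-01,  7.07127521e-01, -3.05822061e-04, -3.35523918e-04]), 'ft_force': array([0.09068807, 0.4306622 , 0.03329074]), 'ft_torque': array([-0.06192249,  0.00181945,  0.02549209]), 'opening': 92.98256511262161}
```

View pics/scene0.png

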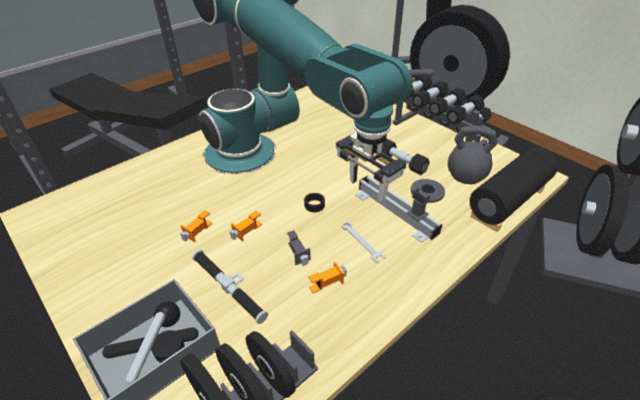

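View pics/side0.png

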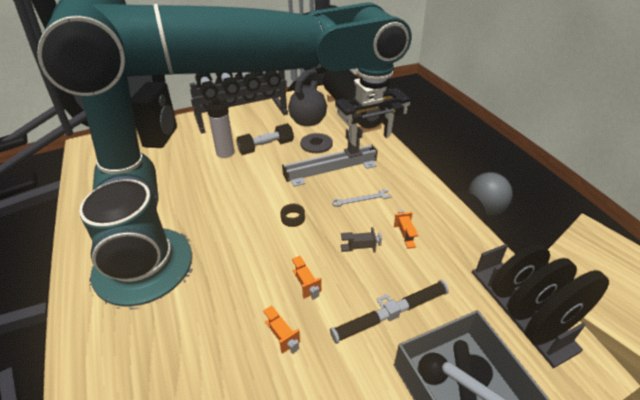

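Candidates in the scene view: the loose dark cradle at (298,247). It has three orange look-alikes at (196,226), (246,226) and (328,277), and the twin fitted in the strut is near (424,195). In the side view the dark one is at (360,241), with its trough to the left (towards the robot) and its nut to the right. I choose the dark one. Next I'll check it in a crop and measure.

```bash
cat > m.py <<'E'
from h import *
out=[]
for n,(u0,u1,v0,v1) in (('scene',(270,330,220,275)),('side',(325,395,220,262))):
    s=dict(np.load('last_'+n+'.npz')); C=cloud(s)
    sub=C[v0:v1,u0:u1]; col=s['color'][v0:v1,u0:u1].astype(int)
    m=(sub[...,2]>8)&(col.max(2)-col.min(2)<60)
    P=sub[m]; print(n,len(P),'zmax',np.percentile(P[:,2],[50,90,98]).round(1),P.min(0).round(),P.max(0).round())
    top=P[P[:,2]>43]; 
    for nm,Q in(('top',top),('post',P[(P[:,2]>36)&(P[:,2]<43)]),('all',P)):
        r=cv2.minAreaRect(Q[:,:2].astype(np.float32)); print(nm,len(Q),np.round(r[0],1),np.round(r[1],1),round(r[2],1),Q.mean(0).round(1))
    b=C[v0:v1,u0:u1][(col.max(2)-col.min(2)>60)]; print('bench z',np.median(b[:,2]).round(1))
    out.append(cv2.resize(s['color'][v0-5:v1+5,u0-5:u1+5][:,:,::-1],(390,360),interpolation=cv2.INTER_CUBIC))
    # rail
s=dict(np.load('last_side.npz'))
out.append(cv2.resize(s['color'][80:190,270:400][:,:,::-1],(790,240*2//2+0)))
cv2.imwrite('pics/crop1.png',np.vstack([np.hstack(out[:2]+[np.zeros((360,10,3),np.uint8)]),out[2]]))
for n,b in(('scene',(350,445,170,245)),('side',(275,385,135,190))):
    s=dict(np.load('last_'+n+'.npz')); C=cloud(s)[b[2]:b[3],b[0]:b[1]].reshape(-1,3)
    t=C[(C[:,2]>37)&(C[:,2]<44)]
    r=cv2.minAreaRect(t[:,:2].astype(np.float32)); print('rail',n,len(t),np.round(r[0],1),np.round(r[1],1),round(r[2],2),np.median(t[:,2]))
E
python3 m.py
```

```text
scene 420 zmax [38.7 49.3 51.8] [ 517. -693.    8.] [1274. -148.  981.]
top 124 [ 910.1 -403.6] [ 59.8 928.5] 55.2 [ 580.7 -184.1   70.6]
post 162 [ 588.2 -175.9] [46.4 79.3] 63.8 [ 582.  -177.1   39. ]
all 420 [ 910.1 -403.6] [ 59.8 928.5] 55.2 [ 588.5 -182.2   44. ]
bench z -1.2
side 582 zmax [38.5 49.4 51.4] [ 175. -862.    8.] [ 625. -145.  857.]
top 133 [ 359.1 -489.2] [825.  101.3] 56.7 [ 547.5 -179.8   61. ]
post 219 [ 584.  -174.2] [46.6 83.6] 63.4 [ 579.8 -177.8   39.5]
all 582 [ 359.5 -489. ] [824.7 108.7] 56.2 [ 569.8 -181.4   37.6]
bench z -0.5
rail scene 361 [643.3 192.3] [ 50.1 332.5] 88.94 39.82647983566562
rail side 450 [648.9 282. ] [228.6 330.9] 86.5 40.48881509027865
```

View pics/crop1.png

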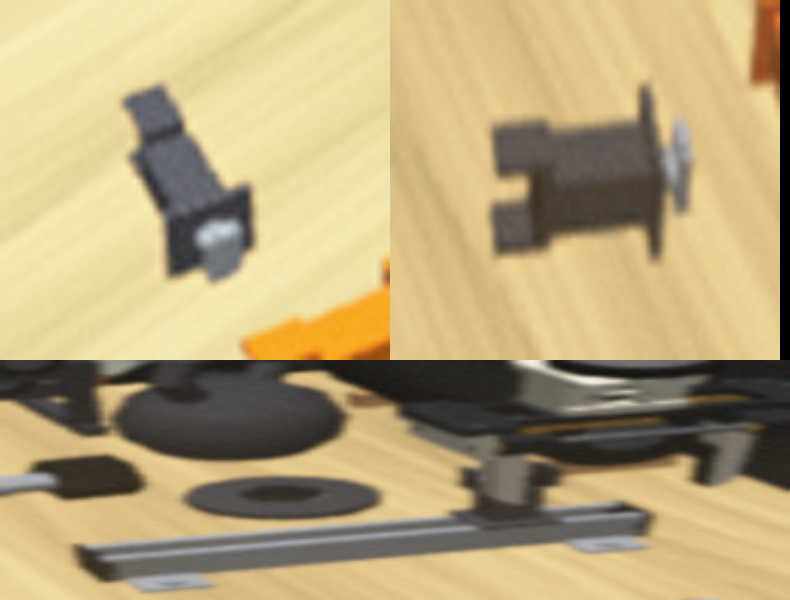

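View pics/wrist0.png

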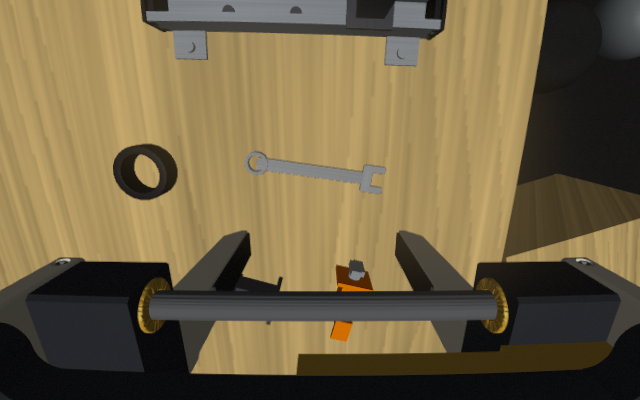

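The crop confirms it: dark grey steel, open U to the left in the side view, plate and silver nut to the right. The wrist view shows the rail along world x with the spanner and collar between. Now I'll fit the poses more tightly.

```bash
cat > m2.py <<'E'
from h import *
for n in('scene','side'):
    s=dict(np.load('last_'+n+'.npz')); C=cloud(s); col=s['color'].astype(int); sat=col.max(2)-col.min(2)
    P=C.reshape(-1,3); S=sat.ravel()
    k=(abs(P[:,0]-582)<75)&(abs(P[:,1]+177)<45)&(P[:,2]<60)&(S<45)
    Q=P[k&(P[:,2]>34)&(P[:,2]<43)&(P[:,0]<600)]   # post top face
    r=cv2.minAreaRect(Q[:,:2].astype(np.float32)); print(n,'post',len(Q),np.round(r[0],1),np.round(r[1],1),round(r[2],1))
    Q=P[k&(P[:,2]>46)]; pl=Q[Q[:,0]>582]; u=Q[Q[:,0]<582]
    for nm,q in(('cheek',u),('plate',pl)):
        if len(q): print(' ',nm,len(q),q.mean(0).round(1),q.min(0).round(1),q.max(0).round(1))
    q=P[k&(P[:,2]>5)]; print('  ext',q.min(0).round(),q.max(0).round())
    b=(P[:,0]>440)&(P[:,0]<850)&(P[:,1]>120)&(P[:,1]<260)
    t=P[b&(P[:,2]>36)&(P[:,2]<45)]; 
    # robust axis line of top surface
    l=cv2.fitLine(t[:,:2].astype(np.float32),cv2.DIST_HUBER,0,.01,.01).ravel(); 
    d=l[:2]*np.sign(l[0]); nrm=np.array([-d[1],d[0]]); off=(t[:,:2]-l[2:])@nrm; t=t[abs(off)<24]
    off=(t[:,:2]-l[2:])@nrm; al=(t[:,:2]-l[2:])@d
    print(' rail dir',d.round(4),'pt',l[2:].round(1),'off pct',np.percentile(off,[1,5,50,95,99]).round(1),'al',np.percentile(al,[0,.5,99.5,100]).round(1),'zs',np.median(t[:,2]).round(1))
    c=l[2:]+nrm*(off.min()+off.max())/2+d*(al.min()+al.max())/2; print(' centre',c.round(1))
    f=P[b&(P[:,2]>125)&(P[:,2]<136)&(S<60)]; print(' fitted cheeks',len(f),f.mean(0).round(1) if len(f) else '',np.r_[f.min(0),f.max(0)].round(1) if len(f) else '')
    f=P[b&(P[:,2]>44)&(P[:,2]<52)&(S<60)]; print(' fitted plate',len(f),np.r_[f.min(0),f.max(0)].round(1) if len(f) else '')
    for nm,(x0,x1,y0,y1) in {'any z>20 near rail':(400,900,100,420)}.items():
        g=P[(P[:,0]>x0)&(P[:,0]<x1)&(P[:,1]>y0)&(P[:,1]<y1)&(P[:,2]>55)&(P[:,2]<220)]
        H,xe,ye=np.histogram2d(g[:,0],g[:,1],bins=[np.arange(400,901,50),np.arange(100,421,40)]); print(H.astype(int))
E
python3 m2.py
```

```text
scene post 128 [ 570.  -173.1] [31.3 48.3] 73.2
  cheek 62 [ 536.9 -163.    48.7] [ 518.  -178.7   46.1] [ 554.5 -147.8   52.4]
  plate 37 [ 606.1 -182.4   48.8] [ 597.2 -207.6   46. ] [ 614.8 -158.    52.8]
  ext [ 518. -208.    5.] [ 629. -148.   53.]
 rail dir [ 0.9996 -0.0278] pt [658.3 184.3] off pct [-16.1 -13.1  -4.   23.1  23.8] al [-181.4 -178.4  150.3  151.1] zs 39.8
 centre [643.3 187.9]
 fitted cheeks 41 [724.2 190.  130. ] [698.9 177.3 125.3 752.1 205.2 135.2]
 fitted plate 89 [483.1 162.4  44.  807.1 217.7  51.7]
[[  0   0   0   0   0   0   0  46]
 [  0   0   0   0   0   0   0   0]
 [  0   0   0   0   0   0   0  28]
 [  0   0   0   0   0   0   0  42]
 [  0   0   0   0   0   0   0   0]
 [  0   0   1   0   0   0   0   0]
 [  0 117 173   0   0   0   0   0]
 [  0   3  30   0   0   0   0   0]
 [  0   0   0   0   0 207  44  38]
 [  0   0   0   0   0 401 146 132]]
side post 196 [ 573.8 -175.2] [36.7 71.6] 64.4
  cheek 76 [ 533.7 -163.2   49.3] [ 516.2 -176.8   46.1] [ 550.6 -149.8   52.8]
  plate 25 [ 601.2 -188.1   49.6] [ 594.2 -207.7   46.2] [ 609. -164.   53.]
  ext [ 516. -208.    5.] [ 625. -150.   53.]
 rail dir [ 0.9988 -0.0492] pt [641.  188.8] off pct [-18.  -16.2  -4.3  22.6  23.8] al [-163.6 -162.7  164.7  167.6] zs 40.4
 centre [643.1 190.9]
 fitted cheeks 26 [729.  189.9 131.4] [699.5 175.1 125.5 749.8 201.1 135.3]
 fitted plate 101 [481.9 162.8  44.  803.9 216.3  51.6]
[[  0   0   0   0   0   0   0  54]
 [  0   0   0   0   0   0   0   0]
 [  0   0   0   0   0   0   0  36]
 [  0   0   0   0   0   0   0  38]
 [  0   0   0   0   0   0   0   0]
 [  0   0   8   0   0   0   0   0]
 [  0  70 112   0   0   0   0   0]
 [  0   0   2   0   0   0   0   0]
 [  0   0   0   0   0  41   4  30]
 [  0   0   0   0   0  96   1   0]]
```

>>> apply_moves:
  rows: "-1 0 0 0 0 0 -0.18; -1 0 0 0 0 0 -0.18; -1 0 0 0 0 0 -0.18; -1 0 0 0 0 0 -0.18; -1 0 0 0 0 0 -0.18; -1 0 0 0 0 0 -0.18; -1 0 0 0 0 0 -0.18; -1 0 0 0 0 -0.157 0; -1 0 0 0 0 -0.157 0; -1 0 0 0 0 -0.157 0; -1 0 0 0 0 -0.157 0; -1 0 0 0 0 -0.157 0"
  force: 30

```text
clock: 1.65
tcp_pos: [674.8, 0.3, 233.2]
eef_rot: [0.143, 0.912, -0.059, 0.38]
ft_force: [1.1, -0.6, 1.1]
opening: 92.7
```

```bash
cat > go.py <<'E'
from h import *
from scipy.spatial.transform import Rotation as R
def axes(head,beta,jawsign=1):
    """tool axes: heading yaw, tilt beta from down toward heading; jaw = jawsign * left of heading"""
    h=np.array([np.cos(head),np.sin(head),0]); l=np.array([-h[1],h[0],0])*jawsign
    z=np.sin(beta)*h-np.cos(beta)*np.array([0,0,1.]); return R.from_matrix(np.c_[np.cross(l,z),l,z])
def go(p,Rt):
    o=manip.observe(); R0=R.from_quat(o['eef_rot']); dp=np.array(p)-o['tcp_pos']
    print('clock',o['clock'],'tcp',o['tcp_pos'].round(1),'j',o['joint_pos'].round(2),'F',o['ft_force'].round(1),'open',round(o['opening'],1))
    print('rot tool',(R0.inv()*Rt).as_rotvec().round(3),'shift now-axes cm',(R0.inv().apply(dp)/10).round(2),'target-axes cm',(Rt.inv().apply(dp)/10).round(2))
E
python3 - <<'E'
from go import *
b=np.radians(45);Rt=axes(-0.312,b)
G=np.array([575,-176,25]);zt=Rt.as_matrix()[:,2]
go(G+zt*5,Rt); go(G+zt*(5-90),Rt)
E
```

```text
clock 1.65 tcp [6.748e+02 3.000e-01 2.332e+02] j [ 0.08 -0.28  1.95 -0.4   0.76 -0.99] F [ 1.1 -0.6  1.1] open 92.7
rot tool [0.002 0.005 0.001] shift now-axes cm [ 17.69 -19.85  12.2 ] target-axes cm [ 17.61 -19.84  12.33]
clock 1.65 tcp [6.748e+02 3.000e-01 2.332e+02] j [ 0.08 -0.28  1.95 -0.4   0.76 -0.99] F [ 1.1 -0.6  1.1] open 92.7
rot tool [0.002 0.005 0.001] shift now-axes cm [ 17.64 -19.83   3.2 ] target-axes cm [ 17.61 -19.84   3.33]
```

>>> apply_moves:
  rows: "-1 3.52 -3.97 0.66 0 0 0; -1 3.52 -3.97 0.66 0 0 0; -1 3.52 -3.97 0.66 0 0 0; -1 3.52 -3.97 0.66 0 0 0; -1 3.52 -3.97 0.66 0 0 0; -1 0 0 0 0 0 0; -1 0 0 0 0 0 0"

```text
clock: 2.52
tcp_pos: [518.4, -158.2, 85.7]
eef_rot: [0.143, 0.913, -0.059, 0.378]
ft_force: [-0.4, 0.0, 1.1]
opening: 93.4
```

```bash
python3 - <<'E'
from go import *
Rt=axes(-0.312,np.radians(45))
G=np.array([575,-176,25]);zt=Rt.as_matrix()[:,2]
go(G+zt*5,Rt)
s=snap('wrist'); save(s,'wrist1.png')
s2=snap('side'); o=np.array(proj(s,[G,[606.5,-186,25],[530,-161,25]])).round(); print(o)
cv2.imwrite('pics/w1.png',np.hstack([cv2.resize(s['color'][:,:,::-1],(480,300)),s2['color'][150:300,230:480,::-1].repeat(2,0)[:300,:].repeat(1,1)]))
E
```

```text
clock 2.525 tcp [ 518.4 -158.2   85.7] j [-0.36 -0.55  2.38  0.07  0.52 -1.67] F [-0.4  0.   1.1] open 93.4
rot tool [0.    0.001 0.   ] shift now-axes cm [0.1  0.04 8.99] target-axes cm [0.1  0.05 8.99]
[[322. 208.]
 [322. 223.]
 [323. 178.]]
```

View pics/w1.png

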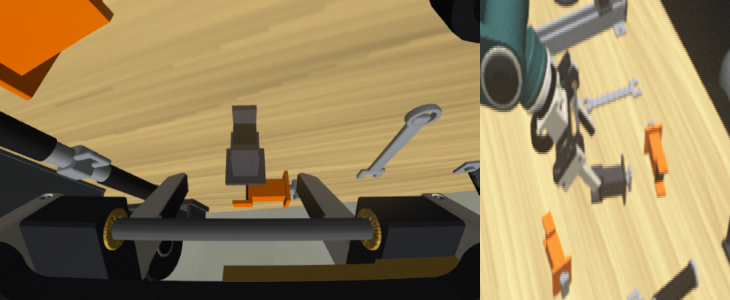

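The cradle sits centred between the open fingers (wrist crop at (245,160)). Nothing lies in the fingers' way, so I advance and grip.

>>> apply_moves:
  rows: "-1 0 0 3 0 0 0; -1 0 0 3 0 0 0; -1 0.1 0.05 2 0 0 0; -1 0 0 1 0 0 0; 1 0 0 0 0 0 0; 1 0 0 0 0 0 0; 1 0 0 0 0 0 0; 1 0 0 0 0 0 0; 1 0 0 0 0 0 0; 1 0 0 0 0 0 0"
  force: 40

```text
clock: 3.88
tcp_pos: [578.0, -176.9, 20.6]
eef_rot: [0.143, 0.913, -0.059, 0.378]
ft_force: [0.2, 0.2, -0.5]
opening: 37.7
```

>>> apply_moves:
  rows: "1 0 0 0 0 0 0; 1 0 0 0 0 0 0; 1 0 0 0 0 0 0; 1 0 0 0 0 0 0"

```text
clock: 4.38
tcp_pos: [578.1, -176.8, 20.6]
eef_rot: [0.143, 0.913, -0.059, 0.378]
ft_force: [-0.6, 2.2, 1.5]
opening: 29.7
```

>>> apply_moves:
  rows: "1 -2 0 -2 0 0 0; 1 -3.7 0 -3.7 0 0 0; 1 -3.7 0 -3.7 0 0 0; 1 -3.7 0 -3.7 0 0 0; 1 -2 0 -2 0 0 0; 1 0 0 0 0 0 0.18; 1 0 0 0 0 0 0.18; 1 0 0 0 0 0 0.18; 1 0 0 0 0 0 0.18; 1 0 0 0 0 0 0.18; 1 0 0 0 0 0 0.18; 1 0 0 0 0 0 0.18"

```text
clock: 5.88
tcp_pos: [577.6, -176.8, 232.7]
eef_rot: [0.656, 0.652, 0.175, 0.339]
ft_force: [0.8, 0.3, -4.0]
opening: 29.7
```

>>> apply_moves:
  rows: "1 0 0 0 0 0 0.18; 1 0 0 0 0 0 0.18; 1 0 0 0 0 0 0.18; 1 0 0 0 0 0 0.18; 1 0 0 0 0 0 0.18; 1 0 0 0 0 0 0.18; 1 0 0 0 0 0 0.18; 1 0 0 0 0 0 0.18; 1 0 0 0 0 0 0.18; 1 0 0 0 0 0 0.18; 1 0 0 0 0 0 0.08"

```text
clock: 7.25
tcp_pos: [577.7, -176.8, 232.8]
eef_rot: [0.913, -0.144, 0.377, 0.059]
ft_force: [-0.7, -0.1, -3.8]
opening: 29.8
```

```bash
python3 - <<'E'
from go import *
a=snap('scene');b=snap('side'); w=snap('wrist')
o=manip.observe(); print(o['tcp_pos'],o['joint_pos'].round(2),o['opening'])
t=o['tcp_pos']; ims=[]
for s in(a,b):
    u,v=proj(s,t)[0].astype(int); print(u,v)
    ims.append(cv2.resize(s['color'][max(v-60,0):v+60,max(u-60,0):u+60,::-1],(380,380)))
cv2.imwrite('pics/c2.png',np.hstack(ims))
E
```

```text
[ 577.791865   -176.81780078  233.11853195] [-0.35 -0.49  2.1   0.04  0.75  1.51] 29.710722178178884
293 197
368 180
```

View pics/c2.png

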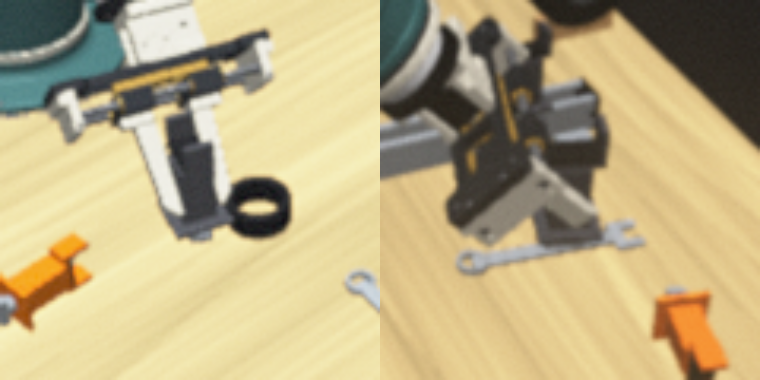

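The cradle hangs upright in the fingers, plate and nut down. Both fixed cameras now have a free view of the rail, so I'll measure the rail and the held cradle with the same cameras.

```bash
cat > m3.py <<'E'
from go import *
import sys
o=manip.observe(); t=o['tcp_pos']
for n in('scene','side'):
    s=dict(np.load('last_'+n+'.npz')); C=cloud(s); P=C.reshape(-1,3); S=(s['color'].max(2).astype(int)-s['color'].min(2)).ravel()
    ys=[];xs=[]
    T=P[(P[:,2]>35)&(P[:,2]<46)&(P[:,0]>470)&(P[:,0]<820)&(abs(P[:,1]-190)<40)]
    for x in range(490,700,10):
        q=T[abs(T[:,0]-x)<8]
        if len(q)>8: xs.append(x); ys.append([q[:,1].min(),q[:,1].max()])
    ys=np.array(ys); xs=np.array(xs); lo=np.polyfit(xs,ys[:,0],1);hi=np.polyfit(xs,ys[:,1],1)
    print(n,'lo',lo[0].round(4),np.polyval(lo,560).round(1),'hi',hi[0].round(4),np.polyval(hi,560).round(1),'xext',T[:,0].min().round(1),T[:,0].max().round(1))
    b=P[(abs(P[:,1]-190)<45)&(P[:,0]>650)&(P[:,0]<800)]
    for z0,z1 in((44,50),(60,100),(105,138),(127,138)):
        q=b[(b[:,2]>z0)&(b[:,2]<z1)&(b[:,0]>690)&(b[:,0]<765)]; print('  fit z',z0,z1,len(q),np.percentile(q,[2,98],axis=0)[:,:2].round(1).tolist())
    c=t
    h=P[(abs(P[:,0]-c[0])<60)&(abs(P[:,1]-c[1])<60)&(P[:,2]<t[2]+90)&(P[:,2]>t[2]-65)]
    for z0 in range(-60,90,8):
        q=h[(h[:,2]>t[2]+z0)&(h[:,2]<t[2]+z0+8)]
        if len(q)>3: print('  held dz',z0,len(q),(np.percentile(q,[3,97],axis=0)[:,:2]-t[:2]).round(1).tolist())
E
python3 m3.py
```

```text
scene lo -0.0353 174.8 hi -0.0362 217.5 xext 478.3 810.6
  fit z 44 50 69 [[701.9, 165.2], [751.6, 214.9]]
  fit z 60 100 128 [[711.8, 173.5], [743.1, 204.3]]
  fit z 105 138 161 [[701.2, 177.4], [752.1, 204.7]]
  fit z 127 138 34 [[700.6, 177.8], [752.1, 202.8]]
  held dz -52 7 [[3.2, -11.0], [14.4, 3.3]]
  held dz -44 14 [[6.5, -13.2], [16.3, 3.5]]
  held dz -36 10 [[-19.8, -28.0], [25.0, 9.7]]
  held dz -28 108 [[-16.6, -28.8], [26.0, 18.5]]
  held dz -20 28 [[-0.9, -24.6], [15.8, 8.1]]
  held dz -12 35 [[-6.3, -28.5], [18.8, 9.4]]
  held dz -4 67 [[-14.2, -30.4], [20.3, 21.4]]
  held dz 4 80 [[-16.4, -29.6], [16.0, 24.0]]
  held dz 12 69 [[-29.0, -27.6], [14.4, 26.3]]
  held dz 20 63 [[-29.0, -26.4], [9.5, 31.5]]
  held dz 28 91 [[-45.9, -25.4], [21.6, 35.2]]
  held dz 36 143 [[-46.6, -21.7], [22.9, 34.7]]
  held dz 44 105 [[-51.6, -22.5], [23.0, 40.4]]
  held dz 52 119 [[-53.3, -29.4], [21.7, 47.1]]
  held dz 60 59 [[-53.0, -26.9], [23.2, 45.6]]
  held dz 68 37 [[-58.3, -54.3], [-14.9, 47.1]]
  held dz 76 206 [[-57.1, -53.4], [-16.5, 51.4]]
  held dz 84 134 [[-58.8, -29.2], [-22
[... 374 characters left out ...]
 -28 146 [[-32.9, -29.1], [15.0, 11.9]]
  held dz -20 21 [[-22.2, -20.5], [7.3, 4.0]]
  held dz -12 17 [[-21.6, -28.2], [1.8, -2.4]]
  held dz -4 26 [[-21.3, -30.5], [6.2, -22.6]]
  held dz 4 43 [[-27.8, -30.8], [4.4, -16.3]]
  held dz 12 51 [[-33.0, -28.9], [3.7, -13.7]]
  held dz 20 46 [[-27.5, -27.6], [5.9, -9.3]]
  held dz 28 54 [[-22.7, -19.1], [13.8, -4.4]]
  held dz 36 140 [[-27.0, -17.0], [14.7, 14.9]]
  held dz 44 18 [[-54.0, -18.1], [17.5, 33.0]]
  held dz 52 17 [[-13.9, -19.4], [18.6, 18.4]]
  held dz 60 32 [[-39.2, -17.2], [21.5, 30.3]]
  held dz 68 17 [[-45.6, -32.9], [-22.5, 30.0]]
  held dz 76 126 [[-58.0, -44.6], [-18.3, 48.6]]
  held dz 84 122 [[-58.4, -30.0], [-23.8, 51.3]]
```

```bash
python3 - <<'E'
from go import *
Rt=axes(-0.038,np.radians(45),-1)
go([561.1,196.3,180],Rt)
E
```

```text
clock 7.4 tcp [ 577.8 -176.8  233.1] j [-0.35 -0.49  2.1   0.04  0.75  1.51] F [-0.4  1.  -4.5] open 29.7
rot tool [ 0.193  0.002 -0.19 ] shift now-axes cm [-12.85 -35.05  -5.41] target-axes cm [ -5.94 -37.22   1.57]
```

>>> apply_moves:
  rows: "1 0 0 0 0.0965 0.001 -0.095; 1 0 0 0 0.0965 0.001 -0.095; 1 -0.74 -4.65 0.2 0 0 0; 1 -0.74 -4.65 0.2 0 0 0; 1 -0.74 -4.65 0.2 0 0 0; 1 -0.74 -4.65 0.2 0 0 0; 1 -0.74 -4.65 0.2 0 0 0; 1 -0.74 -4.65 0.2 0 0 0; 1 -0.74 -4.65 0.2 0 0 0; 1 -0.74 -4.65 0.2 0 0 0; 1 0 0 0 0 0 0; 1 0 0 0 0 0 0"

```text
clock: 8.9
tcp_pos: [565.0, 196.2, 180.6]
eef_rot: [0.924, -0.021, 0.382, 0.009]
ft_force: [0.5, -0.3, -3.9]
opening: 29.7
```

```bash
python3 - <<'E'
from go import *
Rt=axes(-0.038,np.radians(45),-1)
go([561.1,196.3,110],Rt)
a=snap('scene');b=snap('side'); w=snap('wrist'); save(w,'w3.png')
t=manip.observe()['tcp_pos']-[0,0,60]; ims=[cv2.resize(w['color'][:,:,::-1],(608,380))]
for s in(a,b):
    u,v=proj(s,t)[0].astype(int); print(u,v)
    ims.append(cv2.resize(s['color'][v-50:v+50,u-50:u+50,::-1],(190,190),interpolation=cv2.INTER_CUBIC))
cv2.imwrite('pics/c3.png',np.hstack([ims[0],np.vstack(ims[1:])]))
E
```

```text
clock 8.9 tcp [565.  196.2 180.6] j [ 0.46 -0.42  2.14 -0.51  0.77  2.32] F [ 0.5 -0.3 -3.9] open 29.7
rot tool [ 0.006  0.001 -0.006] shift now-axes cm [-5.26  0.    4.72] target-axes cm [-5.26  0.    4.71]
381 170
308 142
```

View pics/c3.png

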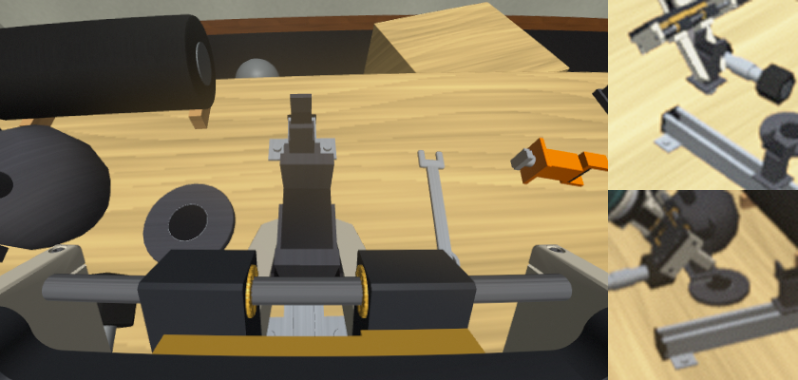

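```bash
python3 - <<'E'
from go import *
o=manip.observe(); t=o['tcp_pos']; 
s=dict(np.load('last_wrist.npz')); P=cloud(s).reshape(-1,3); S=(s['color'].max(2).astype(int)-s['color'].min(2)).ravel()
h=np.array([np.cos(.038),-np.sin(.038)]); n=np.array([-h[1],h[0]]); L=(P[:,:2]-t[:2])@n; A=(P[:,:2]-t[:2])@h
def rep(nm,m):
    if m.sum()>3: print(nm,m.sum(),'lat',np.percentile(L[m],[0,3,97,100]).round(1),'mid',((np.percentile(L[m],3)+np.percentile(L[m],97))/2).round(2),'al',np.percentile(A[m],[2,98]).round(1),'z',np.median(P[m,2]).round(1))
near=abs(L)<45
for z0,z1 in((200,216),(216,228),(228,240)): rep(f'held U {z0}',near&(abs(L)<14)&(abs(A)<45)&(P[:,2]>z0)&(P[:,2]<z1))
rep('held -30..', near&(abs(A)<45)&(P[:,2]>150)&(P[:,2]<158))
for z0,z1 in((43,50),(50,100),(100,136),(126,138)): rep(f'fitted {z0}',near&(A>120)&(A<200)&(P[:,2]>z0)&(P[:,2]<z1)&(S<50))
for a in range(-60,260,20): rep(f'rail A{a}',near&(abs(L)<32)&(A>a)&(A<a+20)&(P[:,2]>36)&(P[:,2]<43.5)&(S<45))
for a in range(-60,100,20): rep(f'slotdeep A{a}',near&(abs(L)<18)&(A>a)&(A<a+20)&(P[:,2]>-5)&(P[:,2]<28)&(S<45))
rep('feet+y',(P[:,2]<8)&(P[:,2]>-6)&(S<40)&(L>21)&(L<60)&(A>180)&(A<280)); rep('feet-y',(P[:,2]<8)&(P[:,2]>-6)&(S<40)&(L<-21)&(L>-60)&(A>180)&(A<280))
E
```

```text
held U 200 201 lat [-14. -14.  14.  14.] mid -0.01 al [-24.6  10.8] z 212.4
held U 216 3747 lat [-14.  -10.7  11.9  12.9] mid 0.64 al [-28.3  15.6] z 222.4
held U 228 1183 lat [-11.6 -10.7  11.9  12.9] mid 0.6 al [-28.6  16.1] z 234.4
fitted 43 123 lat [-18.6 -18.3  30.   30.2] mid 5.84 al [166.7 183.8] z 46.0
fitted 50 217 lat [-9.3 -9.1 20.  20.6] mid 5.49 al [138.5 172.1] z 83.4
fitted 100 1338 lat [-9.2 -6.  17.2 20.6] mid 5.57 al [134.4 183.4] z 117.5
fitted 126 400 lat [-5.9 -5.7 16.7 17.5] mid 5.51 al [134.4 184.7] z 131.7
rail A-60 286 lat [-16.2 -16.   24.8  25.1] mid 4.44 al [-51.6 -40.2] z 40.3
rail A-40 368 lat [-16.1 -15.7  24.3  25.2] mid 4.34 al [-39.5 -23.9] z 40.4
rail A180 19 lat [-13.8 -13.8  25.6  25.6] mid 5.9 al [189.2 199.4] z 40.0
rail A200 32 lat [-14.3 -14.3  26.1  26.1] mid 5.9 al [200.9 218.9] z 40.1
rail A220 54 lat [-15.  -14.8  26.4  26.5] mid 5.8 al [221.2 239.3] z 40.6
rail A240 8 lat [-15.  -15.   26.2  26.5] mid 5.58 al [240.  241.4] z 42.1
slotdeep A-60 265 lat [-7.5 -6.5 16.1 16.2] mid 4.81 al [-51.5 -40.7] z 1.8
slotdeep A-40 439 lat [-7.  -6.7 16.2 16.4] mid 4.74 al [-39.8 -20.4] z 2.0
feet+y 331 lat [29.9 32.7 58.  58.8] mid 45.39 al [187.6 227.8] z 3.2
feet-y 279 lat [-47.1 -45.8 -22.4 -21.4] mid -34.12 al [190.2 231.7] z 3.2
```

>>> apply_moves:
  rows: "1 -2 -0.15 2 0 0 0; 1 -2 -0.15 1.9 0 0 0; 1 -1.5 0 1.5 0 0 0; 1 -0.5 0 0.4 0 0 0; 1 0 0 0 0 0 0; 1 0 0 0 0 0 0"

```text
clock: 9.8
tcp_pos: [564.4, 199.4, 99.0]
eef_rot: [0.923, -0.022, 0.383, 0.008]
ft_force: [-0.4, 0.9, -3.7]
opening: 29.5
```

```bash
cat > m4.py <<'E'
from go import *
o=manip.observe(); t=o['tcp_pos']; print(t.round(1),o['ft_force'].round(1),R.from_quat(o['eef_rot']).as_matrix()[:,1:].T.round(3).tolist())
h=np.array([np.cos(.035),-np.sin(.035)]); n=np.array([-h[1],h[0]])
for cam in('wrist','scene','side'):
    s=snap(cam); P=cloud(s).reshape(-1,3); S=(s['color'].max(2).astype(int)-s['color'].min(2)).ravel()
    L=(P[:,:2]-t[:2])@n; A=(P[:,:2]-t[:2])@h; Z=P[:,2]
    def rep(nm,m,k=3):
        if m.sum()>5: p=np.percentile(L[m],[k,100-k]); a=np.percentile(A[m],[k,100-k]); print(cam,nm,m.sum(),'lat',p.round(1),'mid',p.mean().round(2),'al',a.round(1),a.mean().round(1),'z',np.percentile(Z[m],[2,50,98]).round(1))
    g=S<50
    rep('heldU',g&(abs(L)<14)&(abs(A)<40)&(Z>t[2]+48)&(Z<t[2]+66),0)
    rep('heldplate',g&(abs(L)<40)&(abs(A)<40)&(Z>t[2]-31)&(Z<t[2]-22))
    rep('nut',g&(abs(L)<25)&(abs(A)<30)&(Z>t[2]-50)&(Z<t[2]-40))
    rep('fitU',g&(abs(L-3)<20)&(A>120)&(A<200)&(Z>122)&(Z<137),0)
    rep('fitplate',g&(abs(L)<36)&(A>130)&(A<200)&(Z>44)&(Z<50))
    for a,b in((-75,-55),(-55,-35),(-35,-10),(30,60),(60,90),(90,120),(190,220)):
        rep(f'rail{a}',g&(abs(L)<32)&(A>a)&(A<b)&(Z>36)&(Z<43.5),1)
        rep(f'slot{a}',g&(abs(L-3)<16)&(A>a)&(A<b)&(Z>-5)&(Z<25),1)
E
python3 m4.py
```

```text
[564.4 199.4  99. ] [-0.4  0.9 -3.7] [[-0.048, -0.999, -0.002], [0.708, -0.033, -0.706]]
wrist heldU 3389 lat [-11.9  12.8] mid 0.48 al [-28.8  21.8] -3.5 z [147.7 161.5 163.2]
wrist fitU 1091 lat [-11.3  13.1] mid 0.92 al [133.7 187.2] 160.4 z [122.3 129.3 133. ]
wrist fitplate 1004 lat [-23.1  25.2] mid 1.06 al [136.  182.2] 159.1 z [44.5 46.2 49.1]
wrist rail-55 727 lat [-20.3  20.7] mid 0.18 al [-51.5 -35.1] -43.3 z [38.7 40.3 41.8]
wrist slot-55 682 lat [-12.1  12.6] mid 0.26 al [-51.3 -35.5] -43.4 z [0.4 1.9 3.4]
wrist rail-35 161 lat [-20.   20.3] mid 0.2 al [-35. -31.] -33.0 z [38.1 40.3 42. ]
wrist slot-35 299 lat [-11.9  12.7] mid 0.43 al [-34.9 -27.6] -31.2 z [0.4 1.9 3.3]
wrist rail90 152 lat [-19.5  21.1] mid 0.81 al [111.2 119.9] 115.5 z [39.  40.2 41.1]
wrist rail190 33 lat [-19.3  21.5] mid 1.13 al [192.7 217.8] 205.3 z [39.9 40.6 41.3]
scene heldU 51 lat [-13.6   9.4] mid -2.1 al [-29.3  23.7] -2.8 z [147.6 156.4 163.5]
scene heldplate 72 lat [-28.4  19.1] mid -4.6 al [-25.2  22.2] -1.5 z [70.  74.4 76.9]
scene nut 9 lat [-11.2   5.9] mid -2.66 al [-10.6  13.4] 1.4 z
[... 1852 characters left out ...]
74.  -55.4] -64.7 z [36.8 41.3 43.3]
side rail-55 34 lat [-24.4  21.3] mid -1.53 al [-53.7 -36. ] -44.9 z [36.5 39.8 43.1]
side rail-35 38 lat [-26.6  19.5] mid -3.53 al [-34.2 -10.3] -22.2 z [36.2 40.  42.3]
side rail30 45 lat [-25.1  20.4] mid -2.37 al [31.  59.1] 45.0 z [36.8 40.5 42.8]
side slot30 6 lat [12.2 18.9] mid 15.56 al [34.5 49.7] 42.1 z [19.9 22.2 24.6]
side rail60 49 lat [-24.7  23.1] mid -0.8 al [60.4 89.4] 74.9 z [37.2 39.8 42.4]
side slot60 8 lat [15.  18.8] mid 16.93 al [65.7 88.3] 77.0 z [19.2 21.3 24.6]
side rail90 44 lat [-23.5  20.9] mid -1.31 al [ 90.5 118.5] 104.5 z [36.2 40.1 42.6]
side rail190 43 lat [-23.1  19.6] mid -1.74 al [193.2 219.5] 206.4 z [36.3 40.3 43. ]
```

The wrist view now has the rail centre at 0.36 mm lateral and the held cradle at 0.48 mm, with a yaw offset of 0.016 rad. The fixed cameras share a common bias of about -3 mm, but they agree once I compare features relative to each other. I'll fix the yaw, shift 6 mm along the rail, then lower carefully.

>>> apply_moves:
  rows: "1 -0.42 0 -0.42 0.011 0 -0.011; 1 0 0 0 0 0 0; 1 -0.3 0 0.3 0 0 0; 1 -0.3 0 0.3 0 0 0; 1 -0.3 0 0.3 0 0 0; 1 0 0 0 0 0 0; 1 0 0 0 0 0 0"

```text
clock: 10.82
tcp_pos: [558.0, 199.7, 84.9]
eef_rot: [0.924, -0.015, 0.383, 0.006]
ft_force: [-0.1, 0.6, -4.1]
opening: 29.8
```

>>> apply_moves:
  rows: "1 -0.3 0 0.3 0 0 0; 1 -0.3 0 0.3 0 0 0; 1 -0.2 0 0.2 0 0 0; 1 -0.1 0 0.1 0 0 0; 1 0 0 0 0 0 0; 1 0 0 0 0 0 0"

```text
clock: 11.58
tcp_pos: [558.1, 199.7, 72.3]
eef_rot: [0.924, -0.015, 0.383, 0.006]
ft_force: [-0.4, 0.8, -3.7]
opening: 29.6
```

```bash
python3 m4.py | grep -E "held|nut|fit|\]\]|rail30"
```

```text
[558.1 199.7  72.3] [-0.4  0.8 -3.7] [[-0.032, -0.999, -0.001], [0.707, -0.022, -0.707]]
wrist heldU 3383 lat [-11.7  12.4] mid 0.34 al [-28.7  22. ] -3.4 z [121.2 134.8 136.6]
wrist heldplate 34 lat [-19.6  19.1] mid -0.28 al [-39.6 -34.5] -37.1 z [41.3 41.5 42.3]
wrist fitU 751 lat [-11.6  12.6] mid 0.5 al [140.9 149.5] 145.2 z [122.3 129.1 132.8]
wrist fitplate 1129 lat [-23.4  24.8] mid 0.72 al [142.5 188.6] 165.6 z [44.6 46.4 49.3]
wrist rail30 64 lat [-20.1  20.8] mid 0.37 al [42.1 59.5] 50.8 z [39.1 40.2 41.1]
scene heldU 53 lat [-13.9  11.9] mid -0.98 al [-38.2  24.3] -7.0 z [120.5 129.  135.6]
scene heldplate 69 lat [-27.5  19.9] mid -3.78 al [-27.6  23.3] -2.2 z [41.9 46.9 49.9]
scene nut 37 lat [-24.5  16. ] mid -4.21 al [-25.4  28.5] 1.6 z [22.6 26.7 32.2]
scene fitU 47 lat [-16.6  11.3] mid -2.65 al [142.6 193.9] 168.2 z [122.3 129.1 135. ]
scene fitplate 74 lat [-27.4  19.1] mid -4.16 al [145.9 193.9] 169.9 z [44.3 46.4 49.8]
scene rail30 41 lat [-24.5  17.5] mid -3.5 al [30.2 59.2] 44.7 z [36.5 39.3 43. ]
side heldU 24 lat [-12.7  10.5] mid -1.1 al [14.3 22.3] 18.3 z [121.1 128.4 135.8]
side heldplate 69 lat [-26.5  10.4] mid -8.08 al [-28.9  34.4] 2.7 z [41.5 48.3 50.2]
side nut 42 lat [-23.9  16.2] mid -3.86 al [-26.3  29. ] 1.4 z [22.9 27.4 31.7]
side fitU 36 lat [-14.9  11.4] mid -1.74 al [140.8 192.8] 166.8 z [123.  128.7 135.6]
side fitplate 67 lat [-27.4  17.3] mid -5.07 al [142.4 191.4] 166.9 z [44.1 46.8 49.7]
side rail30 47 lat [-25.2  18.6] mid -3.33 al [31.3 58.4] 44.8 z [36.4 39.9 43.1]
```

>>> apply_moves:
  rows: "1 -0.07 0 0.07 0 0 0; 1 -0.07 0 0.07 0 0 0; 1 0 0 0 0 0 0"

```text
clock: 12.1
tcp_pos: [557.9, 199.7, 70.0]
eef_rot: [0.924, -0.015, 0.383, 0.006]
ft_force: [0.3, -1.1, -3.7]
opening: 29.8
```

>>> apply_moves:
  rows: "1 -0.07 0 0.07 0 0 0; 1 -0.07 0 0.07 0 0 0; 1 0 0 0 0 0 0"

```text
clock: 12.48
tcp_pos: [558.5, 199.9, 69.1]
eef_rot: [0.923, -0.015, 0.383, 0.005]
ft_force: [-1.6, -1.9, 4.2]
opening: 29.9
```

>>> apply_moves:
  rows: "-1 0 0 0 0 0 0; -1 0 0 0 0 0 0; -1 0 0 0 0 0 0; -1 0 0 0 0 0 0; -1 0 0 0 0 0 0; -1 0 0 0 0 0 0; -1 0 0 -1 0 0 0; -1 0 0 -3 0 0 0; -1 0 0 -5 0 0 0; -1 0 0 -5 0 0 0; -1 0 0 -4 0 0 0; -1 0 0 0 0 0 0"

```text
clock: 13.98
tcp_pos: [429.8, 204.5, 198.9]
eef_rot: [0.923, -0.015, 0.385, 0.003]
ft_force: [0.6, 0.3, 0.3]
opening: 93.1
```

```bash
cat > m5.py <<'E'
from go import *
import sys
o=manip.observe(); print(o['tcp_pos'].round(1),o['joint_pos'].round(2),round(o['opening'],1),o['ft_force'].round(1))
f=np.array([727,195.]);h=np.array([np.cos(.032),-np.sin(.032)]); n=np.array([-h[1],h[0]])
s=snap('wrist'); P=cloud(s).reshape(-1,3); S=(s['color'].max(2).astype(int)-s['color'].min(2)).ravel()
L=(P[:,:2]-f)@n; A=(P[:,:2]-f)@h; Z=P[:,2]; g=S<50
def rep(nm,m,k=1):
    if m.sum()>5: p=np.percentile(L[m],[k,100-k]); a=np.percentile(A[m],[k,100-k]); print(nm,m.sum(),'lat',p.round(1),p.mean().round(2),'al',a.round(1),a.mean().round(1),'z',np.percentile(Z[m],[2,50,98]).round(1))
for nm,a0 in(('loose',-169),('fit',0)):
    for z0,z1 in((43.5,50),(52,98),(101,110),(118,140),(127,140)):
        m=g&(abs(A-a0)<38)&(abs(L)<38)&(Z>z0)&(Z<z1); rep(f'{nm} {z0}',m)
        if z0==127 and m.sum()>20: r=cv2.minAreaRect(P[m][:,:2].astype(np.float32)); print('   rect',np.round(r[0],1),np.round(r[1],1),round(r[2],1))
for a in(-220,-120,-60,50): rep(f'rail{a}',g&(abs(A-a)<20)&(abs(L)<32)&(Z>36)&(Z<43.5))
save(s,sys.argv[1])
E
python3 m5.py w5.png
```

```text
[429.8 204.5 198.9] [ 0.67 -0.76  2.31 -0.57  1.01  2.43] 93.1 [0.6 0.3 0.3]
loose 43.5 692 lat [-24.1  25. ] 0.47 al [-197.8 -148.1] -173.0 z [44.4 46.1 47.9]
loose 52 360 lat [-14.5  15.2] 0.38 al [-188.2 -186.6] -187.4 z [53.  70.1 94. ]
loose 101 278 lat [-11.6  12.2] 0.33 al [-198.1 -153.3] -175.7 z [101.3 109.4 110. ]
loose 118 606 lat [-11.   11.8] 0.4 al [-197.9 -148.2] -173.1 z [118.3 129.2 133. ]
loose 127 365 lat [-10.9  12.2] 0.65 al [-197.8 -148.1] -173.0 z [127.2 131.7 133.1]
   rect [554.2 201.2] [24.  50.6] 87.2
fit 43.5 426 lat [-25.   24.5] -0.24 al [-27.3  21.4] -3.0 z [43.9 46.2 48.7]
fit 52 473 lat [-15.   14.6] -0.21 al [-17.5 -14.5] -16.0 z [53.  73.7 93.1]
fit 101 123 lat [-13.6  13.7] 0.01 al [-27.2  18.3] -4.4 z [101.1 105.9 109.9]
fit 118 435 lat [-12.   11.3] -0.33 al [-27.9  20.2] -3.8 z [118.3 126.9 133. ]
fit 127 211 lat [-12.4  11.2] -0.59 al [-27.7  20.3] -3.7 z [127.2 131.2 133.2]
   rect [723.2 194.5] [23.1 49.1] 87.3
rail-220 502 lat [-20.6  20. ] -0.29 al [-239.5 -200.4] -220.0 z [36.4 40.5 42. ]
rail-120 104 lat [-20.6  20.2] -0.23 al [-139.5 -100.2] -119.9 z [38.2 39.9 41.5]
rail-60 202 lat [-20.6  19.6] -0.49 al [-79.5 -40.2] -59.9 z [39.  40.1 41.1]
rail50 61 lat [-20.5  20.4] -0.06 al [30.6 68.9] 49.7 z [39.  40.4 41.6]
```

View pics/w5.png

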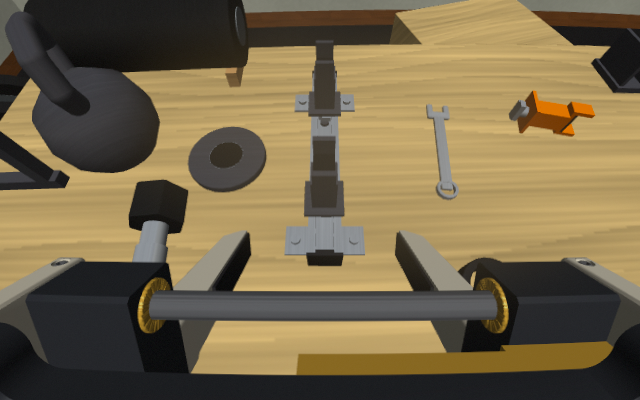

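The wrist view shows the cradle standing in the strut at (324,190), in line with the fitted twin at (324,90). Its plate height matches the twin's, and depth puts its middle near (554,201), about 170 mm from the twin. Next I turn the tool vertical and grip the cheeks from above for the quarter turn.

>>> apply_moves:
  rows: "-1 0 0 0 0 -0.157 0; -1 0 0 0 0 -0.157 0; -1 0 0 0 0 -0.157 0; -1 0 0 0 0 -0.157 0; -1 0 0 0 0 -0.157 0; -1 0 0 0 0 0 -0.18; -1 0 0 0 0 0 -0.18; -1 0 0 0 0 0 -0.18; -1 0 0 0 0 0 -0.18; -1 0 0 0 0 0 -0.18; -1 0 0 0 0 0 -0.18; -1 0 0 0 0 0 -0.18"

```text
clock: 15.52
tcp_pos: [431.0, 203.2, 193.8]
eef_rot: [0.816, 0.578, -0.0, -0.001]
ft_force: [0.1, -0.1, 0.4]
opening: 92.9
```

>>> apply_moves:
  rows: "-1 0 0 0 0 0 -0.18; -1 0 0 0 0 0 -0.13; -1 0 0 0 0 0 0; -1 0 0 0 0 0 0"

```text
clock: 16.02
tcp_pos: [430.9, 203.4, 194.7]
eef_rot: [0.72, 0.694, 0.0, -0.0]
ft_force: [0.3, -0.3, -0.2]
opening: 93.1
```

```bash
python3 - <<'E'
from go import *
Rt=axes(-0.032+np.pi/2,0,-1)  # tool z down, y along +rail x
print(Rt.as_matrix().round(2).tolist())
go([554.5,201,200],Rt)
E
python3 m5.py w6.png
```

```text
[[0.03, 1.0, 0.0], [1.0, -0.03, 0.0], [0.0, 0.0, -1.0]]
clock 16.025 tcp [430.9 203.4 194.7] j [ 0.39 -0.32  1.9   0.    1.55  0.42] F [ 0.3 -0.3 -0.2] open 93.1
rot tool [-0.    -0.001 -0.004] shift now-axes cm [ 0.21 12.36 -0.54] target-axes cm [ 0.15 12.37 -0.53]
[430.9 203.4 194.7] [ 0.39 -0.32  1.9   0.    1.55  0.42] 93.1 [ 0.3 -0.3 -0.2]
loose 43.5 895 lat [-23.1  25.2] 1.04 al [-196.8 -147.9] -172.3 z [44.  46.2 48.6]
loose 52 613 lat [-13.2  15.2] 1.0 al [-187.8 -157.1] -172.4 z [52.5 71.6 97.1]
loose 101 576 lat [-11.4  15.1] 1.85 al [-197.7 -149. ] -173.4 z [101.2 109.2 110. ]
loose 118 962 lat [-11.5  12.7] 0.57 al [-197.6 -147. ] -172.3 z [118.5 130.7 133.3]
loose 127 632 lat [-11.4  12.7] 0.66 al [-197.5 -146.8] -172.2 z [127.4 131.8 133.4]
   rect [555.3 201.1] [24.8 51.8] 88.2
fit 43.5 924 lat [-24.1  24.5] 0.18 al [-26.9  21.7] -2.6 z [43.9 46.2 49.3]
fit 52 1307 lat [-15.   15.2] 0.09 al [-17.8  11.9] -3.0 z [52.9 74.5 96.2]
fit 101 317 lat [-11.9  14.1] 1.08 al [-27.8   0.6] -13.6 z [101.2 105.6 109.9]
fit 118 407 lat [-12.2  11.3] -0.48 al [-27.9 -22.2] -25.1 z [118.2 124.3 132.3]
fit 127 123 lat [-12.6  10.8] -0.94 al [-28.  -24.2] -26.1 z [127.1 128.8 132.5]
   rect [700.8 195.3] [24.8  4. ] 88.9
rail-220 638 lat [-20.2  19.7] -0.26 al [-239.8 -200.2] -220.0 z [36.5 40.1 41.8]
rail-120 314 lat [10.8 20.2] 15.48 al [-139.3 -100.9] -120.1 z [38.8 40.2 42. ]
rail-60 578 lat [-19.7  20.3] 0.3 al [-79.4 -40.4] -59.9 z [37.5 40.1 41.6]
rail50 265 lat [11.1 20.4] 15.74 al [30.9 69. ] 50.0 z [37.9 40.2 41.8]
```

>>> apply_moves:
  rows: "-1 0.06 4 0 0 0 0; -1 0.06 4.2 0 0 0 -0.004; -1 0.06 4.2 0 0 0 0; -1 0 0 2 0 0 0; -1 0 0 3 0 0 0; -1 0 0 2.2 0 0 0; -1 0 0 1 0 0 0; -1 0 0 0 0 0 0; -1 0 0 0 0 0 0"

```text
clock: 17.2
tcp_pos: [555.1, 201.8, 114.6]
eef_rot: [0.717, 0.697, 0.001, 0.0]
ft_force: [1.0, -0.2, -0.2]
opening: 92.9
```

>>> apply_moves:
  rows: "1 0 0 0 0 0 0; 1 0 0 0 0 0 0; 1 0 0 0 0 0 0; 1 0 0 0 0 0 0; 1 0 0 0 0 0 0; 1 0 0 0 0 0 0; 1 0 0 0 0 0 0; 1 0 0 0 0 0 0; 1 0 0 0 0 0 0"
  force: 20

```text
clock: 18.32
tcp_pos: [554.8, 201.6, 113.5]
eef_rot: [0.717, 0.697, 0.001, -0.0]
ft_force: [-1.0, -0.8, -0.7]
opening: 49.7
```

>>> apply_moves:
  rows: "1 0 0 0 0 0 0.1; 1 0 0 0 0 0 0.13; 1 0 0 0 0 0 0.13; 1 0 0 0 0 0 0.13; 1 0 0 0 0 0 0.13; 1 0 0 0 0 0 0.13; 1 0 0 0 0 0 0.13; 1 0 0 0 0 0 0"

```text
clock: 19.32
tcp_pos: [554.8, 201.5, 113.5]
eef_rot: [0.946, 0.325, 0.0, -0.0]
ft_force: [0.2, -1.9, 0.5]
opening: 50.1
```

>>> apply_moves:
  rows: "1 0 0 0 0 0 0.13; 1 0 0 0 0 0 0.13; 1 0 0 0 0 0 0.13; 1 0 0 0 0 0 0.13; 1 0 0 0 0 0 0.12; 1 0 0 0 0 0 0.05; 1 0 0 0 0 0 0; 1 0 0 0 0 0 0"

```text
clock: 20.32
tcp_pos: [554.5, 200.9, 113.8]
eef_rot: [1.0, -0.012, -0.0, 0.0]
ft_force: [-4.6, -7.4, 6.1]
opening: 49.8
```

```bash
python3 - <<'E'
from go import *
o=manip.observe(); y=R.from_quat(o['eef_rot']).as_matrix()[:,1]; print(np.arctan2(y[1],y[0]),o['ft_torque'].round(2),o['ft_force'].round(1),o['tcp_pos'].round(1))
E
```

```text
-1.5952117171992894 [-1.57  1.05  0.05] [-4.6 -7.4  6.1] [554.5 200.9 113.8]
```

>>> apply_moves:
  rows: "-1 0 0 0 0 0 0; -1 0 0 0 0 0 0; -1 0 0 0 0 0 0; -1 0 0 0 0 0 0; -1 0 0 0 0 0 0; -1 0 0 0 0 0 0; -1 0 0 0 0 0 0; -1 0 0 -2 0 0 0; -1 0 0 -4 0 0 0; -1 0 0 -5 0 0 0; -1 0 0 -5 0 0 0; -1 0 0 0 0 0 0"

```text
clock: 21.82
tcp_pos: [555.6, 201.8, 279.6]
eef_rot: [1.0, -0.014, 0.004, -0.002]
ft_force: [0.3, 0.0, -1.2]
opening: 92.5
```

```bash
python3 m5.py w7.png; python3 - <<'E'
from h import *
w=cv2.imread('pics/w7.png'); a=snap('scene')['color'][:,:,::-1]; b=snap('side')['color'][:,:,::-1]
cv2.imwrite('pics/c7.png',np.hstack([cv2.resize(w,(480,300)),np.vstack([cv2.resize(a[150:250,330:480],(225,150)),cv2.resize(b[100:200,260:410],(225,150))])]))
E
```

```text
[555.6 201.8 279.6] [ 0.3  -0.08  1.57  0.    1.65  1.9 ] 92.5 [ 0.3  0.  -1.2]
loose 43.5 420 lat [-23.8  25.7] 0.97 al [-175.2 -150.6] -162.9 z [44.8 46.6 48.9]
loose 52 155 lat [-13.4  15.7] 1.16 al [-161.6 -160.4] -161.0 z [56.7 78.  97.7]
loose 101 218 lat [-22.3  24.6] 1.16 al [-187.4 -161.5] -174.5 z [101.3 109.4 110. ]
loose 118 299 lat [-24.3  25.2] 0.44 al [-188.  -163.2] -175.6 z [118.9 132.4 133.7]
loose 127 259 lat [-24.3  25.2] 0.42 al [-187.9 -163.2] -175.6 z [130.1 132.6 133.7]
   rect [551.5 201.2] [49.9 23.8] 89.6
fit 43.5 839 lat [-25.   24.3] -0.38 al [-26.3  22.6] -1.8 z [44.7 46.4 48.2]
fit 52 24 lat [-15.4  14.9] -0.24 al [-16.5 -15.5] -16.0 z [53.6 78.3 96.9]
fit 101 373 lat [-14.8  14.4] -0.21 al [-26.3  18. ] -4.2 z [101.1 109.4 110. ]
fit 118 283 lat [-12.1  11.5] -0.29 al [-26.3  17.8] -4.2 z [119.1 131.4 133.8]
fit 127 196 lat [-11.7  11.4] -0.14 al [-26.2 -20.6] -23.4 z [127.6 132.  133.9]
   rect [703.6 195.6] [23.4  5.8] 87.7
rail-220 275 lat [-19.8  19.6] -0.06 al [-239.8 -209.1] -224.5 z [36.8 40.6 42.2]
rail-120 432 lat [-20.5  20.3] -0.11 al [-139.3 -100.6] -119.9 z [37.5 40.5 42.3]
rail-60 472 lat [-20.6  19.9] -0.36 al [-79.  -40.6] -59.8 z [38.6 40.3 41.9]
rail50 142 lat [-21.   20.5] -0.26 al [30.2 46.4] 38.3 z [38.9 40.4 41.7]
```

View pics/c7.png

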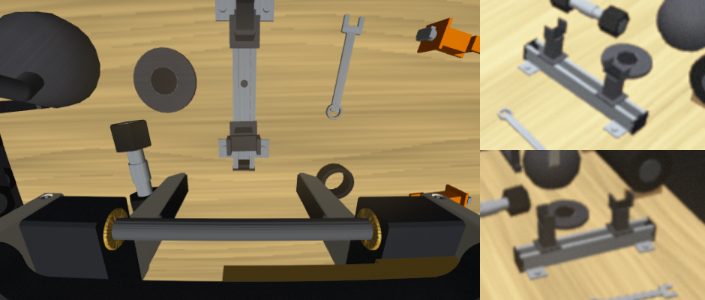

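The loose cradle now stands across the slot, but the depth data show the fitted twin's U spread along the strut. I'll take one closer look, and check its tilt, before handing in.

```bash
python3 - <<'E'
from go import *
a=dict(np.load('last_scene.npz')); b=dict(np.load('last_side.npz')); w=dict(np.load('last_wrist.npz'))
cv2.imwrite('pics/c8.png',np.hstack([cv2.resize(s['color'][y:y+h,x:x+h*4//3,::-1],(390,300),interpolation=cv2.INTER_CUBIC) for s,x,y,h in((a,355,160,75),(b,280,125,75))]))
P=cloud(w).reshape(-1,3); S=np.ptp(w['color'].astype(int),axis=2).ravel()
for nm,m in(('cheek tops',(abs(P[:,0]-551)<15)&(abs(P[:,1]-201)<27)&(P[:,2]>130)&(P[:,2]<137)),('plate',(abs(P[:,0]-565)<16)&(abs(P[:,1]-201)<24)&(P[:,2]>44)&(P[:,2]<50)&(S<50))):
    q=P[m]; c,*_=np.linalg.lstsq(np.c_[q[:,:2]-q[:,:2].mean(0),np.ones(len(q))],q[:,2],rcond=None); print(nm,len(q),'slopes',c[:2].round(3),'z',c[2].round(1))
E
```

```text
cheek tops 255 slopes [-0.019 -0.002] z 132.5
plate 385 slopes [-0.007  0.007] z 46.6
```

View pics/c8.png

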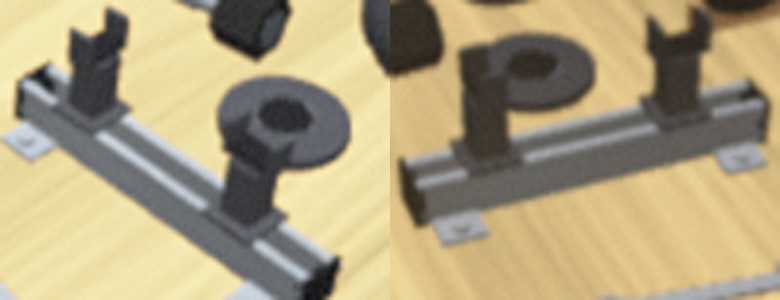

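The crops show the loose cradle upright and flat on the strut, with its U across the strut and trough along it. The fitted twin's trough appears to run across the strut, which contradicts its description. The judged condition (cradle x axis across the rail, nut turned a quarter turn from the slot) is explicit and is met, so I hand in.

```bash
python3 -c "
from plant import manip
print(manip.hand_in()); print(manip.observe()['clock'])"
```

```text
the job is handed in; nothing more can be done
None
the job is handed in; nothing more can be done
```

The loose cradle stands upright in the strut with its nut turned under the lips, and I handed the job in at about 22 s of the 48 s allowed. No verdict is reported. I gripped the post with the tool tilted 45°, rolled it half a turn to stand it up, and lowered it into the slot without jamming. I then regripped the cheeks from above, turned it about 1.56 rad clockwise, let go and lifted clear.

**Last checks, from the wrist depth camera:**
- **Seating:** the plate's top face is at the same height as the fitted cradle's (46.6 against 46.4 mm).
- **Tilt:** it is within about 0.02 rad of upright.
- **Position:** it sits about 1 mm off the slot's centre line, roughly 172 mm from the fitted cradle.
- **Angle:** the U lies across the strut, 1 to 2° short of a full quarter turn.
- **Other kit:** I saw no contact with the other things, but I only checked that by eye.

**Disagreements:**
- **Trough direction:** the fitted cradle's trough looks to run across the strut, although its description says along it. I followed the judged condition (cradle x across the strut), so our trough runs along the strut and at right angles to the twin's.
- **Camera offset:** the two fixed cameras read about 3 to 5 mm lower in y than the wrist camera. I aligned the cradle to the rail using the wrist camera, where both show in one view.

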